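Level the mould turner and lock it with the blade key

TASK

The chocolate mould in its turning frame is tilted: press the frame down until it is fully level. Then take the blade key from its wooden rest, put its blade down into the slot of the quarter-turn lock beside the frame, and turn the lock with it anticlockwise to its stop so that the dog holds the frame. Finally hang the key upright back in its rest, and leave the frame level and the other things on the worktop undisturbed.

Things in the scene. Friction and masses are not known exactly. Their poses are not given: they have to be found in the camera images.
- turner: Fixed steel mould turner: base 130 x 270 mm, two end posts carrying a tilting mould frame. Origin: on the worktop under the middle of the frame; x points across the frame to its far long side, y along the frame, z up. The tilt axis is parallel to y, 100 mm above the origin. Beyond the -y end post a round column (26 mm wide, at x = +45, y = -135 mm) carries the quarter-turn lock.
- mould_frame (a joint): Tilt of the frame holding the mould, rad: 0 = level (end stop), positive = far (+x) long side raised, at most 0.9. The friction hinge stays where left; about 2 N on the far rail turns it. Frame: 124 mm across (x), 184 mm long (y), 14 mm thick, centred on the axis. The mould with chocolates between its rails lies lower than their tops.
- far_rail (a point): Middle of the top face of the far long side rail of the frame; moves with the frame, and a good place to press. The rail is 12 mm wide; this point is 56 mm from the tilt axis along the frame and 7 mm above it when level.
- lock_point (a point): Nominal centre of the top of the lock head, 128 mm above the worktop, axes as turner. The lock floats: its real axis lies up to 5 mm from here along y and 3 mm along x (this point does not show where); a sideways push over about 3 N shifts it within the float. Head: flat steel block 30 x 30 mm on a 36 mm round flange, with one slot 5 mm wide, 7 mm deep, open at both ends.
- lock (a joint): Angle of the lock, rad, anticlockwise from above: slot and dog (flat bar under the head, 36 mm from the axis to its end) point this angle away from the turner's +x. 0 = fully open; 1.571 = end stop, locked, dog over the lug on the frame's end. The dog passes over the lug only with the frame level. Friction about 0.06 N m; stays where left.
- key: Loose blade key, 50 to 100 g: black flat handle 40 mm wide (x) x 14 mm thick (y) x 50 mm tall (z) with a steel blade below it, 18 mm wide (x), 3 mm thick (y), 35 mm long. Origin: centre of the handle's underside, where the blade begins; z up along the handle, blade along -z. Stands upright in its rest at the start; either way round fits the slot.
- key_tip (a point): Middle of the lower edge of the key's blade, 35 mm below key.
- key_rest: Fixed dark wooden block 70 (x) x 50 (y) x 45 mm tall with a through well 28 (x) x 10 mm (y) in the middle of its top; the key's blade hangs in the well and its handle's underside sits on the top face. Origin: centre of its underside, z up. Behind, between it and the turner, stands a fixed bean jar 330 mm tall (120 mm wide, at world x 0.63, y -0.06): carry things round its front.
- shaker: Bystander: metal powder shaker, 65 mm wide, 103 mm tall. Origin under its base.
- tamper: Bystander: tamper with dark turned handle, 58 mm wide, 93 mm tall. Origin under its base.
- glass: Bystander: shot glass, 49 mm wide, 62 mm tall. Origin under its base.
There are look-alikes about, which are no part of the job. Several things have the shape of the key; the one meant has the colours described above. What is shaped like the key_rest but red is not meant.

How it is judged:
By the outcome, as a careful person would: the job done as asked, in the order asked, and still so for the second after the job is handed in, with the robot touching nothing.
It also fails if it takes over 72 s, if anything falls off the work surface, if the arm or the gripper's body presses on something with over 40 N, if the wrist force passes 120 N, or if a joint passes its speed limit or range.

ROBOT

A 7-joint arm with a two-finger parallel gripper is mounted at the origin on a cart in front of the work surface, level with it; the furniture and walls round the work are solid. World frame = base frame: x ahead of the robot, y to its left, z up, the work surface at z = 0. Lengths are in m, angles in rad, forces in N, time in s.
With the tool pointing down it reaches from about 0.35 to 0.9 m from the base axis. Payload 19.9 kg.
Tool frame: the origin (TCP) lies between the finger pads; the fingertips stand 19 mm ahead of it and the grasp point (between the pads) is the TCP; z points along the fingers, y is the direction in which the jaws open and shut (so a half turn about z gives the same grasp; the last joint's range is limited). The gripper opens to 94 mm and grips with 3 to 60 N. Pads are 16 mm wide; open, the fingers measure 119 mm over their backs; the gripper's body (75 mm by 177 mm) begins 78 mm behind the grasp point.
Start: joints at [-1.19, 0.417, -0.01, 1.614, 0.005, 1.111, -0.053], TCP at [0.256, 0.57, 0.224] pointing down, gripper open.
Joint ranges: [-2.81, 2.81], [-0.39, 2.02], [-1.27, 1.25], [0.06, 2.57], [-1.19, 4.33], [0.19, 2], [-2.82, 2.82]. Speed limits (rad/s): [1.89, 1.89, 2.39, 2.39, 3.01, 3.01, 3.01].

INTERFACE

Orientations are given as a 3x3 rotation matrix whose columns are the frame's x, y, z axes.
In Python, from rig import robot gives the robot as it stands. Calls block until the motion is done:
- robot.move_ptp(position, orientation): joint-space move of the TCP to a pose.
- robot.move_linear(position, velocity=0.15, frame=None, threshold=None): straight line of the TCP; frame=None keeps the orientation; velocity is the mean speed in m/s. With threshold (N) it stops when the force on the tool has changed by that much, and returns True; else False.
- robot.goto_joints(angles): joint-space move.
- robot.gripper_to(opening): finger opening in m; the grip force is fixed at half the most; returns when the fingers have stopped.
- robot.pause(seconds).
- robot.ik(position, orientation): joint angles nearest the present ones, or None.
- robot.get_state(): the state.
- robot.grab_frame(name): name is "side" or "top" or "wrist"; returns the picture (480x640x3 uint8, red, green, blue); there is no depth.
- robot.camera_info(name): a dict with "fx", "fy", "cx", "cy" (pixels), "rvec" (rotation vector, rad) and "tvec" (3), from world to camera coordinates, as OpenCV has them. Camera axes: x right, y down, z forward; pixel columns grow to the right and rows downward; lengths in m; the calibration is good to about 2 mm. A picture is of the moment at which its call begins: read the wrist's pose just before it. camera_info takes no time and is no camera call; for the wrist camera it gives the pose at the moment of the call.
A pose or a line that the arm cannot do raises robot.PlanningError and nothing moves.
- robot.sign_off(): hands the job in, once; it reports no verdict.
The state is a dict: "time": time; "qpos": joint angles; "joint_vel": joint speeds; "effort": joint torques, N m; "ee_pos": TCP position; "tool_rot": TCP orientation; "force": force on the tool from outside, world axes, zero at the start; "moment": the same for the moment, N m; "opening": finger opening in m.
Only numpy, scipy, OpenCV 4.12 (cv2) and the standard library are available. Lean on these libraries where they do the work, as an engineer would, in place of code of your own. Each camera call takes 0.05 s, during which the arm holds its last target.

## Working session

There is one attempt and no reset: what is moved stays moved. The work goes in short steps, each a Python script; the robot and the scene stay as the last script left them, time stands still between calls to the robot, and variables do not carry over. Pictures are saved under pics/ and viewed, and the job is handed in when it is done.

```bash
ls; mkdir -p pics
python3 - <<'E'
from rig import robot
import cv2
for n in("side","top","wrist"):
    i=robot.camera_info(n);print(n,{k:(v if not hasattr(v,'round') else v) for k,v in i.items()})
    f=robot.grab_frame(n);cv2.imwrite(f"pics/a_{n}.png",f[:,:,::-1])
s=robot.get_state();print(s["time"],s["ee_pos"],s["tool_rot"],s["force"],s["opening"])
E
```

```text
pics
side {'fx': 507.8458116344651, 'fy': 507.8458116344651, 'cx': 310.5379938481117, 'cy': 242.52485116974233, 'rvec': array([ 0.1927369 , -2.80621109,  1.25680744]), 'tvec': array([0.53197576, 0.0861794 , 1.32739428])}
top {'fx': 499.37922977192596, 'fy': 499.37922977192596, 'cx': 319.4531238065528, 'cy': 242.9942137044016, 'rvec': array([ 2.17728973, -2.13906844,  0.13641247]), 'tvec': array([0.04026868, 0.53069287, 1.33256856])}
wrist {'fx': 423.9675480899407, 'fy': 423.9675480899407, 'cx': 315.0838926679572, 'cy': 238.601291674738, 'rvec': array([-2.44113826, -1.58261756, -0.20996141]), 'tvec': array([-0.62449886, -0.02862604,  0.39070753])}
0.15 [0.25574417 0.56998319 0.22396863] [[-9.12386150e-01  4.09330429e-01 -3.37170865e-04]
 [ 4.09330563e-01  9.12385711e-01 -8.97286032e-04]
 [-5.96565967e-05 -9.56685688e-04 -9.99999541e-01]] [-0.08330144 -0.44512821 -0.24418992] 0.09422922259644705
```

View pics/a_side.png

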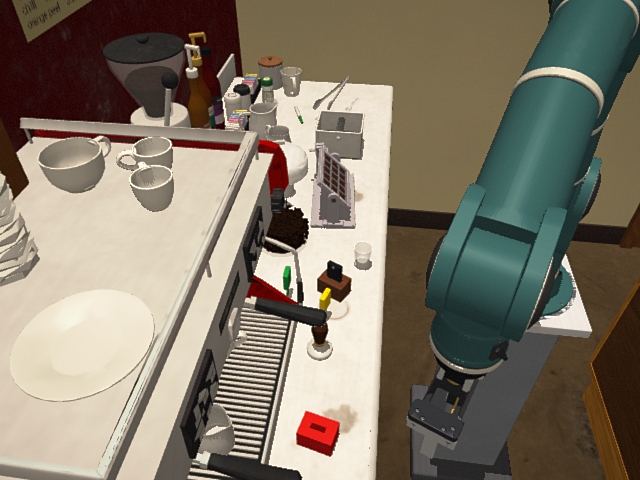

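View pics/a_top.png

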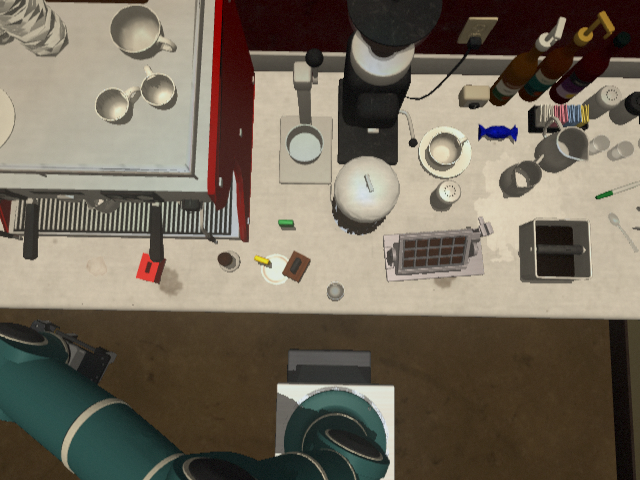

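View pics/a_wrist.png

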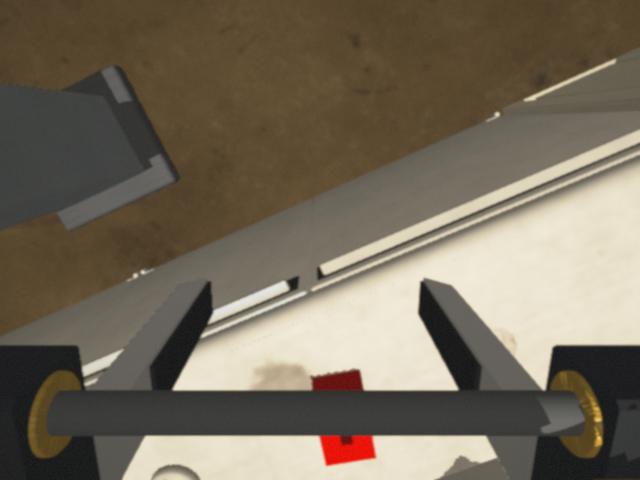

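```bash
cat > h.py <<'E'
from rig import robot
import numpy as np, cv2
def cam(n):
    i=robot.camera_info(n);R,_=cv2.Rodrigues(np.array(i["rvec"],float));t=np.array(i["tvec"],float)
    K=np.array([[i["fx"],0,i["cx"]],[0,i["fy"],i["cy"]],[0,0,1]]);return K,R,t
def ray(c,uv):
    K,R,t=c;d=R.T@np.linalg.inv(K)@np.array([uv[0],uv[1],1.]);return -R.T@t,d/np.linalg.norm(d)
def onz(c,uv,z):
    o,d=ray(c,uv);return o+d*(z-o[2])/d[2]
def tri(c1,u1,c2,u2):
    o1,d1=ray(c1,u1);o2,d2=ray(c2,u2)
    A=np.stack([d1,-d2],1);s=np.linalg.lstsq(A,o2-o1,rcond=None)[0]
    p,q=o1+s[0]*d1,o2+s[1]*d2;return (p+q)/2,np.linalg.norm(p-q)
def proj(c,P):
    K,R,t=c;q=K@(R@np.asarray(P,float)+t);return q[:2]/q[2]
def save(f,n,box=None,k=1):
    if box: f=f[box[1]:box[3],box[0]:box[2]]
    cv2.imwrite(f"pics/{n}.png",cv2.resize(f[:,:,::-1],None,fx=k,fy=k,interpolation=cv2.INTER_CUBIC))
def down(yaw):  # tool y axis direction at angle yaw in world xy
    y=np.array([np.cos(yaw),np.sin(yaw),0]);z=np.array([0,0,-1.]);return np.stack([np.cross(y,z),y,z],1)
E
python3 - <<'E'
from h import *
t=cv2.imread("pics/a_top.png")[:,:,::-1];s=cv2.imread("pics/a_side.png")[:,:,::-1]
save(t,"b_turn",(370,205,510,295),5.5)
save(t,"b_key",(210,210,350,310),5.5)
save(s,"b_side",(270,130,390,300),3.5)
E
```

```text
(no output)
```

View pics/b_turn.png

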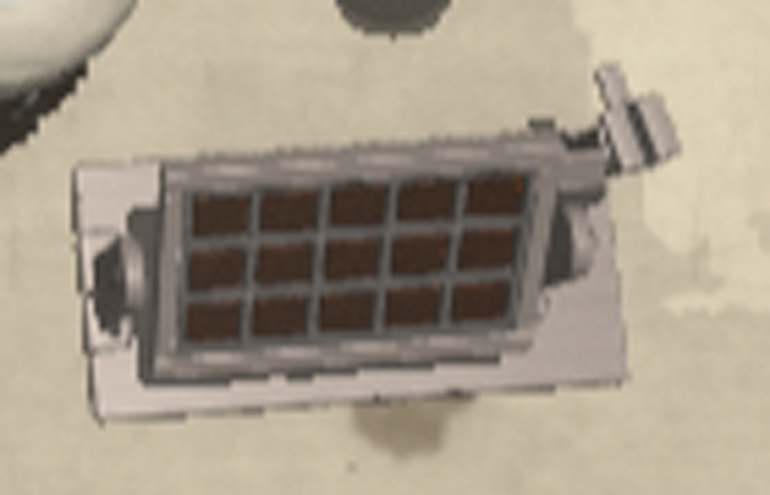

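View pics/b_key.png

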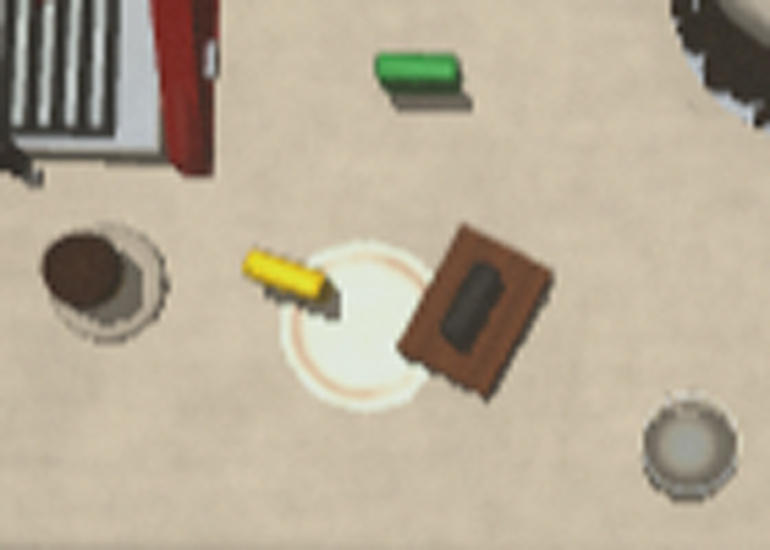

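View pics/b_side.png

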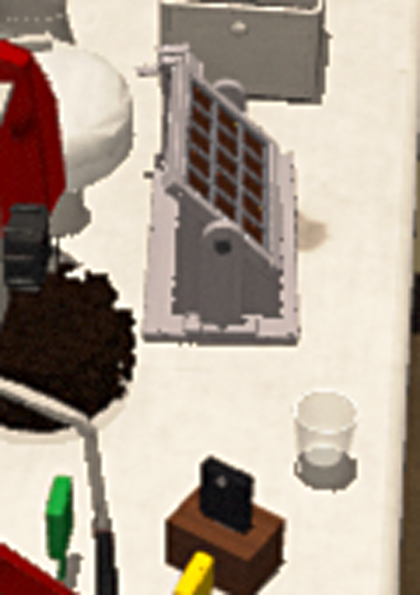

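Run:
```python
from h import *
c=cam("top");cs=cam("side")
o=np.array([370,205])
for z in(0,0.012):
    P=[onz(c,np.array(p)/5.5+o,z) for p in[(75,165),(98,418),(624,382)]]
    print(z,np.round(P,4).tolist(),np.linalg.norm(P[0]-P[1]),np.linalg.norm(P[2]-P[1]))
    e=P[1]-P[2];yaw=np.arctan2(e[1],e[0])-np.pi/2; mid=(P[0]+P[2])/2;print("mid",mid,"yaw",yaw)
o=np.array([210,210])
P=np.array([onz(c,np.array(p)/5.5+o,.045) for p in[(465,226),(552,272),(489,385),(400,345)]])
print("rest",P.mean(0),[np.linalg.norm(P[i]-P[(i+1)%4]) for i in range(4)])
for a,b in((0,3),(1,2)):
    e=P[a]-P[b];print(np.arctan2(e[1],e[0]))
# key handle top
f=cv2.imread("pics/a_top.png")
print("key top", onz(c,np.array((472,300))/5.5+o,.095), onz(c,(335,292),.06))
print("lock",onz(c,np.array((636,124))/5.5+[370,205],.128))
s=np.array([270,130])
for p in [(228,468)]: print("key side",tri(c,np.array((480,300))/5.5+o,cs,np.array(p)/3.5+s))
```

```text
0 [[0.5598, -0.1301, 0.0], [0.4311, -0.142, 0.0], [0.454, -0.4081, 0.0]] 0.1292776656224555 0.26709332200641334
mid [ 0.50691978 -0.2691103   0.        ] yaw 0.0857731701966884
0.012 [[0.5581, -0.1286, 0.012], [0.4305, -0.1403, 0.012], [0.4532, -0.4041, 0.012]] 0.12815990415124964 0.26478397782760504
mid [ 0.5056561 -0.2663426  0.012    ] yaw 0.0857731701966884
rest [0.46541308 0.11003118 0.045     ] [np.float64(0.04846050419810668), np.float64(0.06327565267916863), np.float64(0.047783437573692376), np.float64(0.06643077245106108)]
-0.47510396862075654
-0.48773460833266014
key top [0.46470469 0.11005118 0.095     ] [0.3965212  0.00624225 0.06      ]
lock [ 0.56540473 -0.37409449  0.128     ]
key side (array([0.46333921, 0.10667988, 0.08552921]), np.float64(0.004374715365035821))
```

Run:
```python
from h import *
c=cam("top");cs=cam("side")
s=cv2.imread("pics/a_side.png")[:,:,::-1]
save(s,"c_side",(300,135,370,235),6)
print(ray(c,(320,240)),ray(cs,(320,240)))
print(proj(c,(.5624,-.3986,.128)),proj(cs,(.5624,-.3986,.128)))
for P in[(.506,-.268,0),(.5654,-.374,.128)]:print(proj(c,P),proj(cs,P))
for P in[(.5598,-.1301,0),(.4311,-.142,0),(.454,-.408,0)]:print(proj(cs,P))
w=cam("wrist");S=robot.get_state();T=S["tool_rot"];print("wrist cam in tool",T.T@(ray(w,(315,238))[0]-S["ee_pos"]),T.T@w[1].T)
```

```text
(array([0.36076483, 0.05099533, 1.38789181]), array([ 0.12982728, -0.00196613, -0.99153467])) (array([0.39340404, 0.99741571, 0.9501557 ]), array([ 0.0882792 , -0.74440035, -0.66187227]))
[495.25313926 228.87877183] [319.99194    139.96904815]
[432.92223915 254.95698463] [332.41291275 198.88876154]
[485.59944466 227.54662401] [318.0458811  143.94380202]
[309.03901627 225.56909847]
[353.39181431 226.75540622]
[352.60809439 174.87259701]
wrist cam in tool [ 0.07606342  0.00031377 -0.15932825] [[ 1.03452617e-03 -9.64633574e-01 -2.63592486e-01]
 [ 9.99999114e-01  1.21889594e-03 -5.35913200e-04]
 [ 8.38251675e-04 -2.63591697e-01  9.64633979e-01]]
```

View pics/c_side.png

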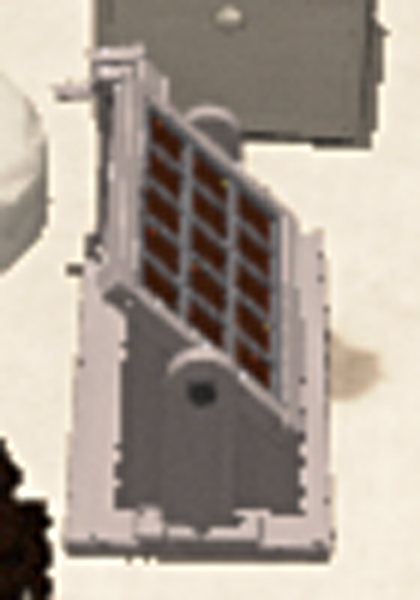

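Run:
```python
from h import *
def st(): s=robot.get_state();print(round(s["time"],2),np.round(s["ee_pos"],4),np.round(s["qpos"],2),np.round(s["force"],1))
for (p,y) in [((.465,.11,.08),1.09),((.465,.11,.08),1.09-np.pi),((.562,-.395,.2),1.657),((.562,-.395,.2),1.657+1.571),((.562,-.395,.2),1.657-np.pi),((.562,-.395,.2),1.657-1.571),((.56,-.263,.13),1.657)]:
    q=robot.ik(np.array(p),down(y));print(p,round(y,2),None if q is None else np.round(q,2))
robot.move_ptp(np.array([.30,.36,.36]),down(1.2));st()
robot.move_ptp(np.array([.40,.11,.36]),down(1.3));st()
f=robot.grab_frame("wrist");save(f,"d_w1");np.savez("pics/d_w1.npz",*cam("wrist"))
```

```text
(0.465, 0.11, 0.08) 1.09 [-0.54  0.38  0.28  2.1  -0.16  0.69  0.94]
(0.465, 0.11, 0.08) -2.05 [-1.14  0.63  1.08  2.11 -0.76  0.86 -1.65]
(0.562, -0.395, 0.2) 1.66 [-0.02  0.74  0.96  1.49 -0.62  1.24  2.68]
(0.562, -0.395, 0.2) 3.23 [-0.07  0.8   1.08  1.49 -0.72  1.28 -1.97]
(0.562, -0.395, 0.2) -1.48 [ 0.03  0.7   0.86  1.49 -0.55  1.21 -0.52]
(0.562, -0.395, 0.2) 0.09 [ 0.06  0.68  0.8   1.49 -0.5   1.19  1.02]
(0.56, -0.263, 0.13) 1.66 [-0.07  0.58  0.63  1.73 -0.41  0.96  2.38]
1.15 [0.2996 0.3608 0.3593] [-0.99  0.03  0.05  1.8  -0.    1.32  0.26] [-0.  -0.1  0.4]
2.2 [0.3999 0.1114 0.3597] [-0.71 -0.1   0.34  1.91  0.03  1.33  0.92] [-0.4  0.7 -0.5]
```

View pics/d_w1.png

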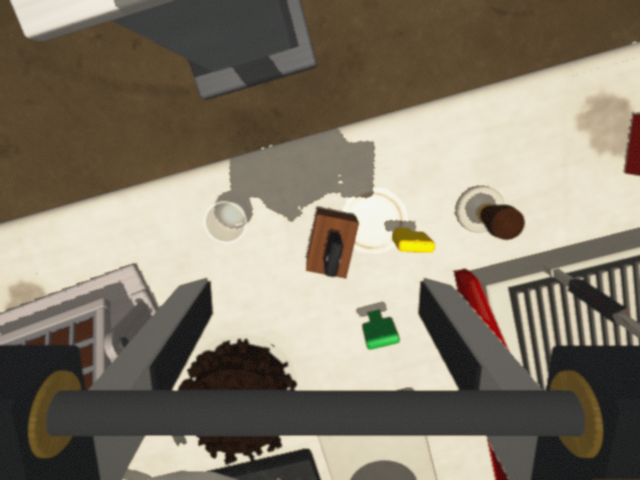

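Run:
```python
from h import *
def st(): s=robot.get_state();print(round(s["time"],2),np.round(s["ee_pos"],4),np.round(s["qpos"],2),np.round(s["force"],1))
w=np.load("pics/d_w1.npz");w=(w["arr_0"],w["arr_1"],w["arr_2"])
f=cv2.imread("pics/d_w1.png");hsv=cv2.cvtColor(f,cv2.COLOR_BGR2HSV)
save(f[:,:,::-1],"d_crop",(290,190,380,290),6)
m=cv2.inRange(hsv,(0,60,50),(20,255,200));m[:, :290]=0;m[:,375:]=0;m[:190]=0;m[290:]=0
cn=max(cv2.findContours(m,0,2)[0],key=cv2.contourArea);print(cv2.contourArea(cn),cv2.approxPolyDP(cn,4,True).reshape(-1,2).tolist())
robot.move_ptp(np.array([.42,-.17,.38]),down(0));st()
robot.move_ptp(np.array([.55,-.38,.34]),down(-1.485));st()
np.savez("pics/d_w2.npz",*cam("wrist"));f=robot.grab_frame("wrist");save(f,"d_w2")
```

```text
2091.5 [[317, 208], [306, 270], [325, 273], [328, 235], [336, 231], [342, 248], [335, 275], [345, 278], [358, 222], [351, 214]]
3.34 [ 0.4204 -0.1685  0.3798] [-0.39 -0.05  0.69  1.81  0.03  1.37  0.29] [-0.2  1.2 -0.4]
4.33 [ 0.5503 -0.3787  0.3402] [-0.04  0.58  0.97  1.37 -0.47  1.44 -0.57] [0.1 0.7 0.6]
```

View pics/d_w2.png

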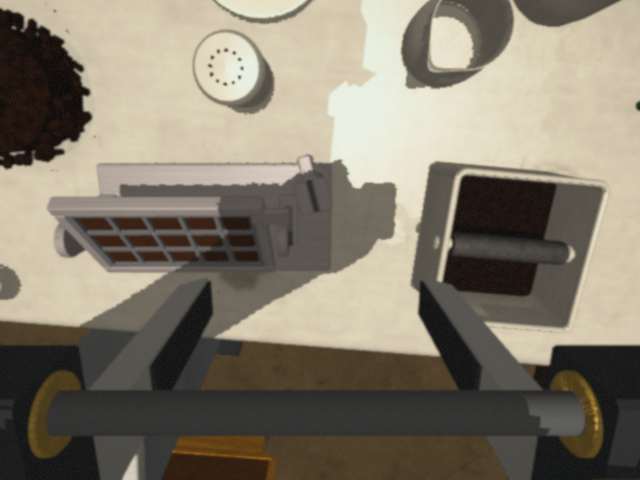

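View pics/d_crop.png

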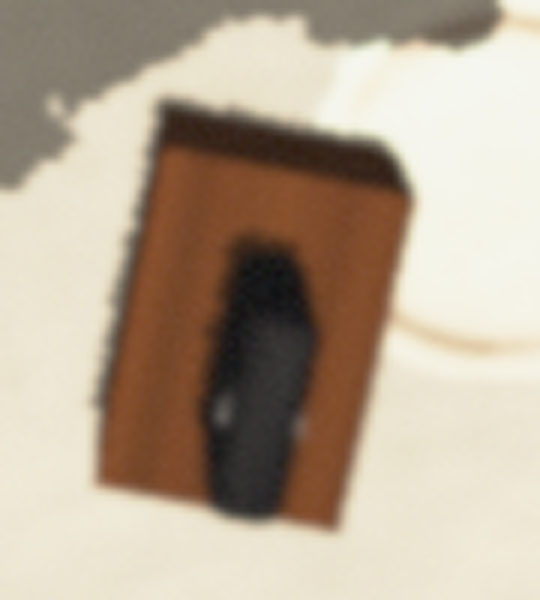

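Run:
```python
from h import *
ld=lambda n:(lambda w:(w["arr_0"],w["arr_1"],w["arr_2"]))(np.load(n))
w=ld("pics/d_w1.npz")
P=np.array([onz(w,np.array(p)/6+[290,190],.045) for p in[(163,147),(412,198),(338,530),(100,485)]])
print("rest",P.mean(0),[np.linalg.norm(P[i]-P[(i+1)%4]) for i in range(4)])
for a,b in((2,1),(3,0)):
    e=P[a]-P[b];print(np.arctan2(e[1],e[0]))
f=cv2.imread("pics/d_w2.png")[:,:,::-1]
save(f,"d_crop2",(260,140,350,220),8)
save(f,"d_crop3",(40,140,350,290),2.5)
w=ld("pics/d_w2.npz");print(proj(w,(.5624,-.3986,.128)),proj(w,(.5654,-.374,.128)))
for p in [(.5598,-.1301,0),(.4311,-.142,0),(.454,-.408,0)]: print(proj(w,p))
```

```text
rest [0.46646324 0.11351984 0.045     ] [np.float64(0.048654973417137065), np.float64(0.06875268337736999), np.float64(0.04806162212442878), np.float64(0.06917595252297952)]
-0.455547239076865
-0.44705177345839603
[338.35146025 201.08625235] [311.01825585 195.24385583]
[102.91669905 163.0703582 ]
[116.68775349 268.14446699]
[331.2134083  269.17894321]
```

View pics/d_crop2.png

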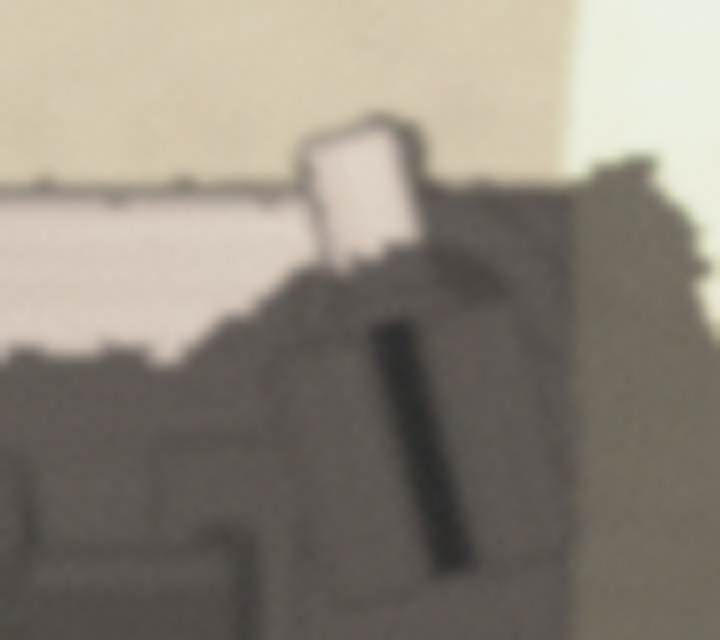

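View pics/d_crop3.png

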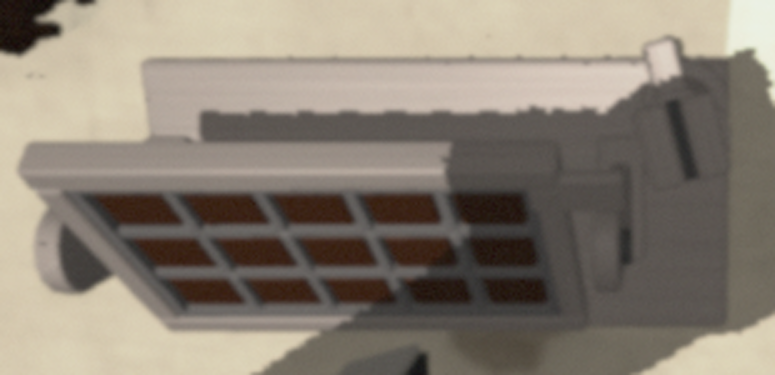

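Run:
```python
from h import *
ld=lambda n:(lambda w:(w["arr_0"],w["arr_1"],w["arr_2"]))(np.load(n))
w=ld("pics/d_w2.npz");c=cam("top")
for a,b in(((52,197.2),(400,234.1)),((262,196),(466.4,228.6)),((110.5,270.5),(397.5,274))): print(tri(w,a,c,b))
a=onz(w,(309.4,180.6),.128);b=onz(w,(316.9,211.3),.128);e=a-b
print(a,b,(a+b)/2,np.linalg.norm(e),np.arctan2(e[1],e[0]))
# head block right/left edges in crop2
for p in[(270,345),(515,305),(555,555),(320,605)]: print(onz(w,np.array(p)/8+[260,140],.128))
# base corners from wrist
for p in[(145,62),(727,60),(727,322)]: print("base",onz(w,np.array(p)/2.5+[40,140],.012))
```

```text
(array([ 0.5441286 , -0.1529442 ,  0.13844517]), np.float64(0.002420649707611618))
(array([ 0.56124744, -0.32862621,  0.12043181]), np.float64(0.004621716604363789))
(array([ 0.4480811 , -0.16001998,  0.05342229]), np.float64(0.0013316035216639106))
[ 0.57814813 -0.3714455   0.128     ] [ 0.55148473 -0.38050572  0.128     ] [ 0.56481643 -0.37597561  0.128     ] 0.0281606906595899 0.3275590706118002
[ 0.57469655 -0.357973    0.128     ]
[ 0.58149196 -0.38429289  0.128     ]
[ 0.55423592 -0.39141896  0.128     ]
[ 0.54618444 -0.36580747  0.128     ]
base [ 0.55894388 -0.13026157  0.012     ]
base [ 0.58392247 -0.39390169  0.012     ]
base [ 0.45859304 -0.40658229  0.012     ]
```

```bash
cat >> h.py <<'E'
def st(tag=""): s=robot.get_state();print(tag,round(s["time"],2),np.round(s["ee_pos"],4),np.round(s["qpos"],2),np.round(s["force"],1),round(s["opening"],4))
psi=.09;T=np.array([.504,-.243,0]);ex=np.array([np.cos(psi),np.sin(psi),0]);ey=np.array([-np.sin(psi),np.cos(psi),0]);ez=np.array([0,0,1.])
def tp(x,y,z): return T+x*ex+y*ey+z*ez
E
python3 - <<'E'
from h import *
robot.gripper_to(0.0)
robot.move_ptp(tp(.042,0,.20),down(psi-np.pi/2));st()
h=robot.move_linear(tp(.042,0,.125),velocity=.08,threshold=3);st(h)
p=robot.get_state()["ee_pos"];z=p[2]-.019
print("tip z",z)
h=robot.move_linear(tp(.052,0,.107+.019+.012),velocity=.06,threshold=25);st(h)
h=robot.move_linear(tp(.055,0,.107+.019-.006),velocity=.03,threshold=14);st(h)
robot.pause(.1);st()
h=robot.move_linear(tp(.055,0,.26),velocity=.2);
robot.move_ptp(np.array([.55,-.36,.32]),down(psi-np.pi/2));st()
np.savez("pics/e_w.npz",*cam("wrist"));save(robot.grab_frame("wrist"),"e_w")
E
```

```text
6.6 [ 0.5462 -0.2405  0.2012] [-0.32  0.55  0.95  1.73 -0.5   1.11 -0.7 ] [-0.6  0.3  0.6] 0.0005
True 7.13 [ 0.5454 -0.239   0.1654] [-0.3   0.59  0.92  1.77 -0.53  1.05 -0.67] [ 0.3  0.2 -0.3] 0.0007
tip z 0.14642518112294312
False 7.8 [ 0.5553 -0.2384  0.138 ] [-0.28  0.64  0.88  1.77 -0.57  1.02 -0.66] [-0.5 -0.2  0.7] 0.0005
True 8.27 [ 0.5582 -0.2384  0.1261] [-0.27  0.65  0.87  1.77 -0.59  1.   -0.65] [-4.6  3.3 15.2] 0.0006
 8.37 [ 0.5582 -0.2383  0.1261] [-0.27  0.65  0.87  1.77 -0.59  1.   -0.65] [-4.6  2.7 15.8] 0.0007
 9.79 [ 0.5496 -0.3603  0.3187] [-0.09  0.57  0.97  1.43 -0.47  1.39 -0.59] [ 0.1  0.5 -0.3] 0.0005
```

View pics/e_w.png

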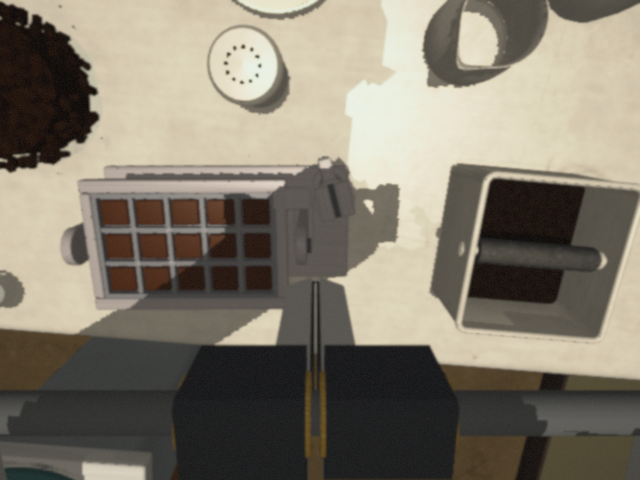

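Run:
```python
from h import *
f=cv2.imread("pics/e_w.png")[:,:,::-1]
save(f,"e_crop",(285,145,375,225),8)
```

```text
(no output)
```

View pics/e_crop.png

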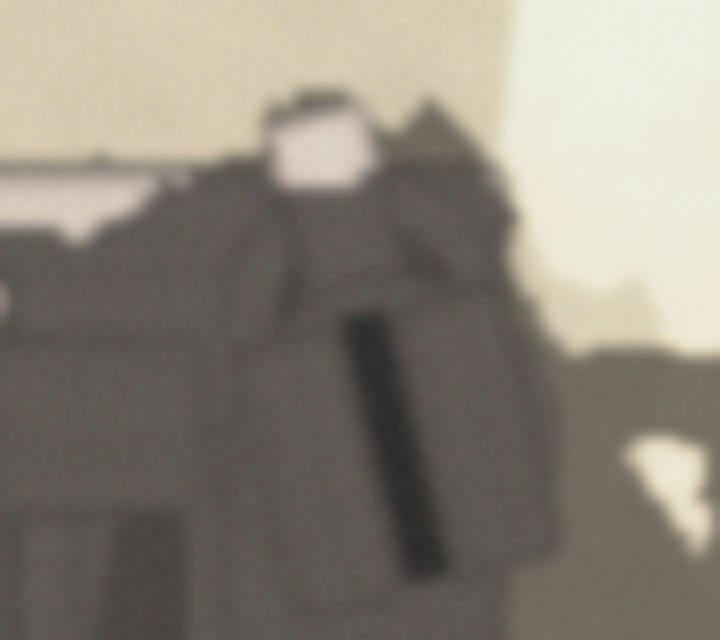

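Run:
```python
from h import *
ld=lambda n:(lambda w:(w["arr_0"],w["arr_1"],w["arr_2"]))(np.load(n))
w=ld("pics/e_w.npz")
a=onz(w,np.array((365,315))/8+[285,145],.128);b=onz(w,np.array((425,575))/8+[285,145],.128);e=a-b
print((a+b)/2,np.linalg.norm(e),np.arctan2(e[1],e[0]))
Y=-.465-np.pi/2
k=np.array([.466,.112,0])
robot.move_ptp(np.array([.42,-.17,.34]),down(Y+.3));st()
robot.gripper_to(.06)
robot.move_ptp(k+[-.03,0,.24],down(Y));st()
np.savez("pics/f_w.npz",*cam("wrist"));save(robot.grab_frame("wrist"),"f_w")
```

```text
[ 0.56506042 -0.37529817  0.128     ] 0.02825873127203345 0.3256287907958928
 11.11 [ 0.4204 -0.17    0.3403] [-0.94 -0.08  1.22  1.89  0.07  1.28 -1.48] [ 0.3 -0.2  0.3] 0.0004
 13.28 [0.4364 0.1111 0.2404] [-1.1   0.1   0.84  2.03 -0.08  1.05 -2.26] [ 0.7 -0.1 -0.1] 0.06
```

View pics/f_w.png

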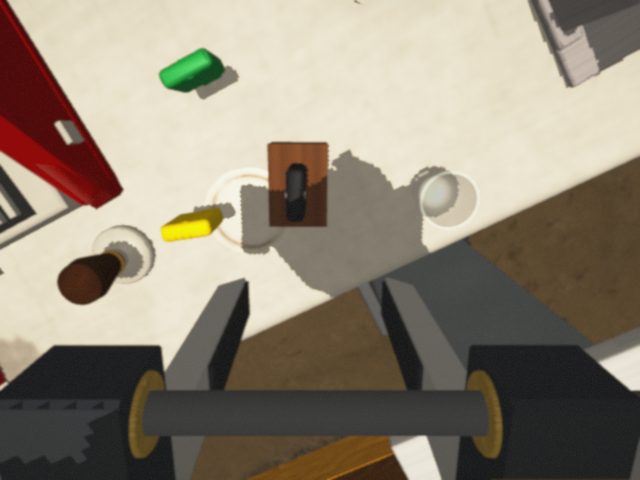

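Run:
```python
from h import *
ld=lambda n:(lambda w:(w["arr_0"],w["arr_1"],w["arr_2"]))(np.load(n))
w=ld("pics/f_w.npz")
f=cv2.imread("pics/f_w.png");hsv=cv2.cvtColor(f,cv2.COLOR_BGR2HSV)
m=cv2.inRange(hsv,(0,90,25),(20,255,200));m[:,:262]=0;m[:,335:]=0;m[:135]=0;m[235:]=0
m=cv2.morphologyEx(m,cv2.MORPH_CLOSE,np.ones((25,25)))
cn=max(cv2.findContours(m,0,2)[0],key=cv2.contourArea);r=cv2.minAreaRect(cn);print(r,cv2.approxPolyDP(cn,5,True).reshape(-1,2).tolist())
B=cv2.boxPoints(r);P=np.array([onz(w,p,.045) for p in B]);print(P.mean(0),[np.linalg.norm(P[i]-P[(i+1)%4]) for i in range(4)])
for i in range(4):
    e=P[(i+1)%4]-P[i];print(np.arctan2(e[1],e[0]))
save(f[:,:,::-1],"f_crop",(255,130,345,240),5.4)
```

```text
((297.5, 184.0), (82.0, 59.0), 90.0) [[269, 144], [270, 224], [325, 225], [327, 145]]
[0.46716769 0.11221109 0.045     ] [np.float64(0.04820662716479959), np.float64(0.06882894305439348), np.float64(0.050715495024028695), np.float64(0.0688522157791662)]
-2.0354269691671045
2.6843419280655114
1.1060881229546824
-0.49369582452549154
```

View pics/f_crop.png

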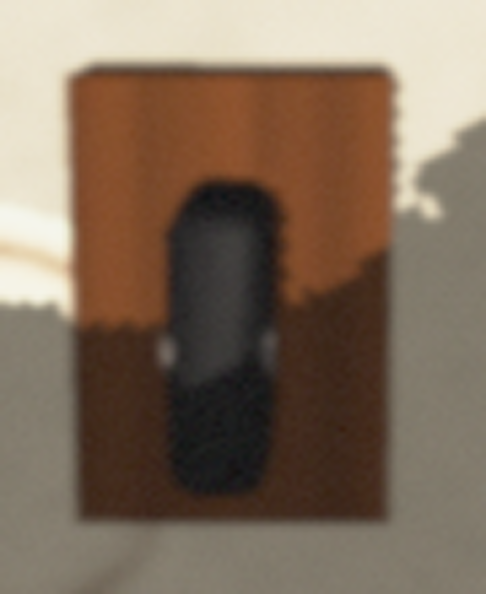

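Run:
```python
from h import *
ld=lambda n:(lambda w:(w["arr_0"],w["arr_1"],w["arr_2"]))(np.load(n))
w=ld("pics/f_w.npz")
for z in(.09,.095): print(onz(w,(296.1,195.7),z))
Y=-.47-np.pi/2
k=np.array([.4668,.112,0])
robot.move_ptp(k+[0,0,.16],down(Y));st()
robot.move_linear(k+[0,0,.075],velocity=.12,threshold=8);st()
robot.gripper_to(0.0);st()
robot.move_linear(k+[0,0,.16],velocity=.12);st()
np.savez("pics/g_w.npz",*cam("wrist"));save(robot.grab_frame("wrist"),"g_w")
save(robot.grab_frame("side"),"g_s",(250,180,400,330),4)
```

```text
[0.46544747 0.11225228 0.09      ]
[0.46608784 0.11168101 0.095     ]
 13.78 [0.4668 0.1109 0.1606] [-1.    0.32  0.83  2.05 -0.3   0.9  -2.05] [ 1.1 -0.5  0.5] 0.0598
 14.63 [0.4672 0.1122 0.0758] [-0.89  0.47  0.72  2.11 -0.46  0.73 -1.91] [-0.2  0.3  0.4] 0.0602
 15.41 [0.4668 0.112  0.075 ] [-0.89  0.47  0.71  2.11 -0.46  0.72 -1.91] [-0.7 -0.   0.3] 0.0136
 16.27 [0.4664 0.112  0.1595] [-1.    0.32  0.83  2.05 -0.31  0.89 -2.04] [-0.6  0.7 -1.6] 0.0139
```

View pics/g_w.png

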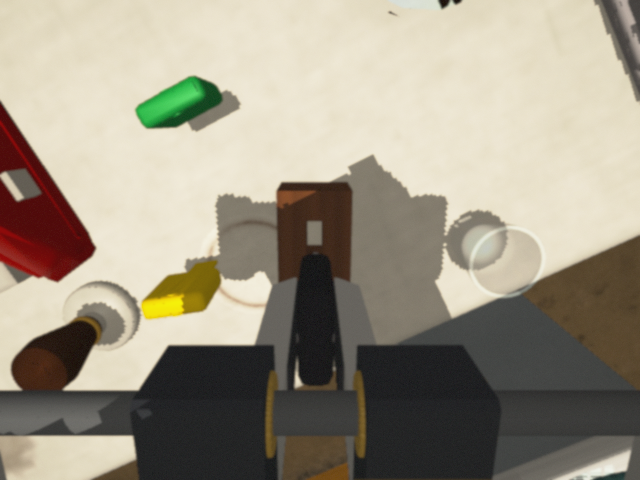

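View pics/g_s.png

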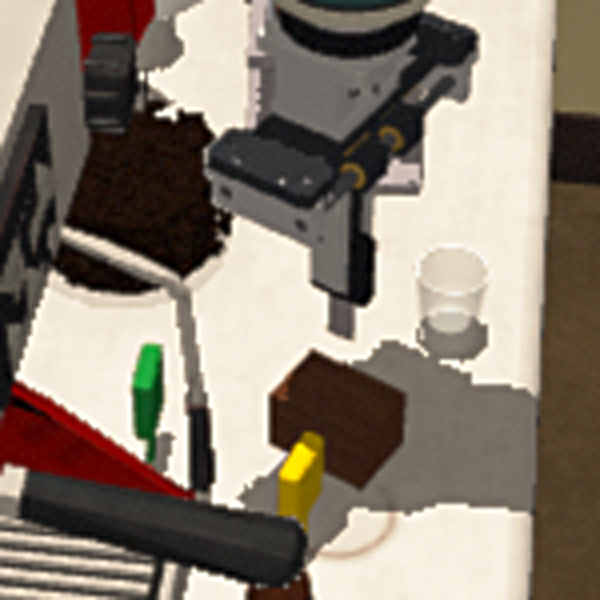

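Run:
```python
from h import *
L=np.array([.565,-.3753,0]);Y=.326-np.pi/2
robot.move_ptp(np.array([.38,.0,.28]),down(-1.9));st()
robot.move_ptp(np.array([.42,-.2,.28]),down(-1.6));st()
robot.move_ptp(L+[0,0,.215],down(Y));st()
robot.pause(.2)
st();S=robot.get_state();w=cam("wrist")
np.savez("pics/h_w.npz",*w,S["ee_pos"],S["tool_rot"]);save(robot.grab_frame("wrist"),"h_w")
p=S["ee_pos"];R=S["tool_rot"]
for q in [(.02,.007,.03),(.02,-.007,.03),(.02,.007,-.02),(.02,-.007,-.02),(-.02,0,-.02),(.009,0,.065)]: print(q,proj(w,p+R@np.array(q)))
for s in(-.015,.015): print("slot end",proj(w,L+[0,0,.128]+s*np.array([np.cos(.326),np.sin(.326),0])))
f=cv2.imread("pics/h_w.png")[:,:,::-1];save(f,"h_crop",(260,200,380,300),6)
```

```text
17.27 [0.3801 0.0007 0.2797] [-1.14 -0.24  0.92  2.12  0.21  1.18 -2.21] [ 0.3  0.2 -0.8] 0.0139
 18.76 [ 0.4202 -0.1994  0.2798] [-0.12  0.07  0.53  1.94 -0.04  1.14 -1.18] [ 0.   0.3 -0.4] 0.0141
 19.7 [ 0.5651 -0.3742  0.2155] [ 0.12  0.59  0.63  1.49 -0.37  1.18 -0.43] [-0.1  0.3 -0.4] 0.014
 19.9 [ 0.5653 -0.3744  0.2162] [ 0.12  0.59  0.63  1.49 -0.37  1.18 -0.43] [ 0.6 -0.8 -0.2] 0.0138
(0.02, 0.007, 0.03) [329.4733576  249.50836946]
(0.02, -0.007, 0.03) [299.43772718 249.48624801]
(0.02, 0.007, -0.02) [334.26543008 290.37891586]
(0.02, -0.007, -0.02) [294.53084572 290.3545338 ]
(-0.02, 0, -0.02) [314.33010607 389.27198745]
(0.009, 0, 0.065) [314.46791931 250.32583869]
slot end [315.60256205 277.59654085]
slot end [315.697024   230.69991743]
```

View pics/h_w.png

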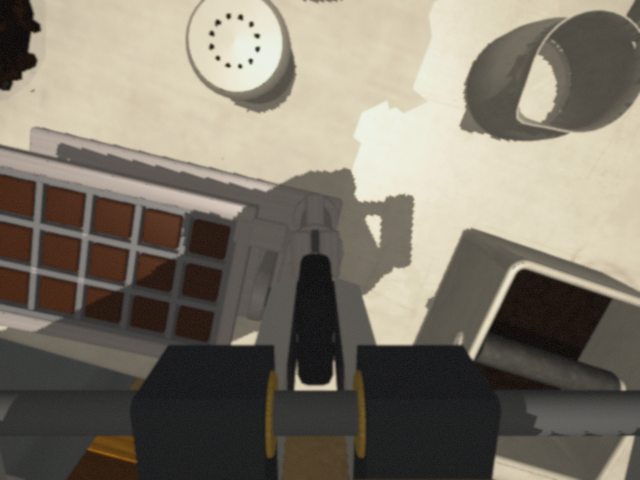

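View pics/h_crop.png

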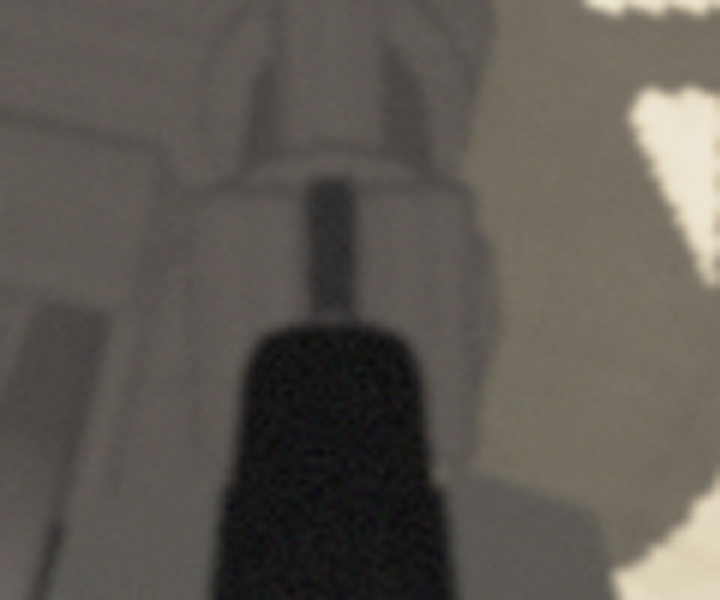

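Run:
```python
from h import *
Y=.326-np.pi/2
t=np.array([.5652,-.3745,.200])
robot.move_linear(t,velocity=.05,frame=down(Y));robot.pause(.15);st()
e=robot.get_state()["ee_pos"]-t;print(e)
robot.move_linear(t-[e[0],e[1],0],velocity=.02);robot.pause(.2);st()
S=robot.get_state();w=cam("wrist");f=robot.grab_frame("wrist");save(f,"i_crop",(260,200,380,300),6)
print(S["tool_rot"].round(4).tolist())
```

```text
20.55 [ 0.5652 -0.3746  0.2002] [ 0.12  0.61  0.63  1.51 -0.37  1.15 -0.43] [ 0.3 -1.1 -0.1] 0.0137
[ 3.92571513e-05 -1.11527984e-04  1.62141816e-04]
 21.0 [ 0.5651 -0.3744  0.2   ] [ 0.12  0.61  0.63  1.51 -0.37  1.15 -0.43] [-0.3  0.1 -0.6] 0.014
[[0.9473, 0.3203, 0.0], [0.3203, -0.9473, -0.0], [0.0, 0.0, -1.0]]
```

View pics/i_crop.png

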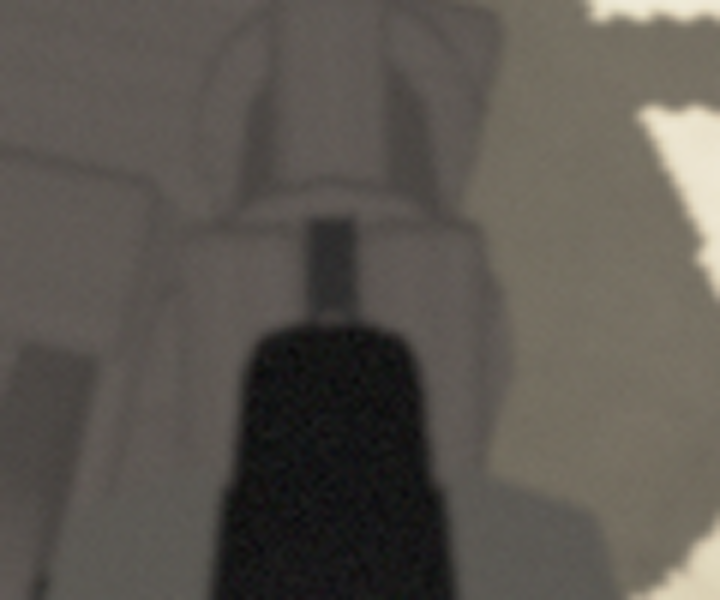

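Run:
```python
from h import *
p=robot.get_state()["ee_pos"].copy()
p[:2]=[.5651,-.3745];p[2]=.187
h=robot.move_linear(p,velocity=.025,threshold=5);robot.pause(.1);st(h)
```

```text
False 21.82 [ 0.5652 -0.3745  0.1872] [ 0.13  0.62  0.62  1.52 -0.38  1.13 -0.42] [-0.5  0.4 -1.1] 0.0136
```

Run:
```python
from h import *
c=np.array([.5652,-.3745,.187]);Y0=.326-np.pi/2
for Y in np.append(np.arange(Y0+.2,psi-.05,.2),[psi-.04,psi+.02]):
    robot.move_ptp(c,down(Y));S=robot.get_state()
    yy=np.arctan2(S["tool_rot"][1,1],S["tool_rot"][0,1])
    print(round(S["time"],2),round(Y,3),round(yy,3),np.round(S["ee_pos"],4),np.round(S["force"],1),np.round(S["moment"],2),round(S["opening"],4))
    if abs(S["moment"][2])>1 or np.linalg.norm(S["force"])>15: print("stop");break
```

```text
22.12 -1.045 -1.049 [ 0.5652 -0.3744  0.187 ] [-1.   0.4 -1.1] [ 0.3   0.2  -0.02] 0.014
22.42 -0.845 -0.852 [ 0.5651 -0.3744  0.187 ] [-1.2  2.7 -0.5] [ 0.71  0.46 -0.03] 0.0137
22.72 -0.645 -0.654 [ 0.565  -0.3745  0.1869] [-2.7  3.8 -0.1] [ 0.77  0.81 -0.02] 0.0138
23.02 -0.445 -0.454 [ 0.5651 -0.3745  0.1869] [-2.8  2.4 -0.1] [ 0.7   0.81 -0.  ] 0.0137
23.32 -0.245 -0.254 [ 0.5651 -0.3746  0.187 ] [-2.4  2.3 -0.4] [ 0.65  0.77 -0.06] 0.0137
23.62 -0.045 -0.054 [ 0.5652 -0.3746  0.1869] [-2.   2.7 -0.7] [ 0.61  0.74 -0.04] 0.0139
23.87 0.05 0.042 [ 0.5651 -0.3745  0.1869] [-2.6  2.2 -0.3] [ 0.56  0.82 -0.01] 0.0139
24.12 0.11 0.105 [ 0.5651 -0.3745  0.1869] [-3.3  2.2 -0.2] [ 0.52  0.83 -0.09] 0.0139
```

Run:
```python
from h import *
c=np.array([.5652,-.3745,.187])
for Y in psi+np.arange(.05,.4,.03):
    robot.move_ptp(c,down(Y));S=robot.get_state()
    yy=np.arctan2(S["tool_rot"][1,1],S["tool_rot"][0,1])
    print(round(S["time"],2),round(Y,3),round(yy,3),np.round(S["ee_pos"],4),np.round(S["force"],1),np.round(S["moment"],2))
    if abs(S["moment"][2])>.35 or np.linalg.norm(S["force"])>15: print("stop");break
```

```text
24.37 0.14 0.137 [ 0.5651 -0.3745  0.1869] [-3.1  2.  -1.2] [ 0.46  0.97 -0.05]
24.62 0.17 0.168 [ 0.5652 -0.3745  0.187 ] [-1.6  1.9 -0.2] [ 0.47  0.97 -0.07]
24.87 0.2 0.198 [ 0.5652 -0.3745  0.187 ] [-2.6  1.7 -1.1] [ 0.41  0.92 -0.04]
25.12 0.23 0.229 [ 0.5652 -0.3745  0.187 ] [-2.7  1.5 -0.3] [ 0.46  0.89 -0.05]
25.37 0.26 0.259 [ 0.5652 -0.3745  0.187 ] [-3.4  1.7 -1.1] [ 0.45  0.93 -0.1 ]
25.62 0.29 0.289 [ 0.5652 -0.3745  0.187 ] [-2.8  2.5 -1.9] [ 0.47  0.95 -0.2 ]
25.87 0.32 0.319 [ 0.5652 -0.3745  0.187 ] [-2.7  1.3 -1.8] [ 0.47  0.87 -0.25]
26.12 0.35 0.349 [ 0.5652 -0.3745  0.187 ] [-2.9  2.5 -2.2] [ 0.44  0.83 -0.33]
26.37 0.38 0.379 [ 0.5652 -0.3745  0.187 ] [-3.1  1.5 -1.6] [ 0.47  0.82 -0.42]
stop
```

Run:
```python
from h import *
c=np.array([.5652,-.3745,.187])
for Y in (.30,.22):
    robot.move_ptp(c,down(Y));S=robot.get_state();print(Y,np.round(S["force"],1),np.round(S["moment"],2))
robot.move_linear(c+[0,0,.03],velocity=.05);st()
robot.move_linear(np.array([.50,-.33,.30]),velocity=.2);st()
S=robot.get_state();w=cam("wrist");np.savez("pics/j_w.npz",*w)
f=robot.grab_frame("wrist");save(f,"j_w")
f=robot.grab_frame("top");save(f,"j_t",(370,205,520,295),5)
f=robot.grab_frame("side");save(f,"j_s",(290,115,390,235),5)
```

```text
0.3 [-2.2 -0.4 -1.4] [-0.14  0.78 -0.18]
0.22 [-1.7 -1.4 -1. ] [-0.22  0.56 -0.06]
 27.62 [ 0.5651 -0.3744  0.2168] [ 0.34  0.53  0.29  1.48 -0.16  1.15  0.88] [ 0.4 -0.  -1.1] 0.0138
 28.34 [ 0.5002 -0.33    0.2992] [ 0.29  0.32  0.31  1.6  -0.1   1.24  0.84] [-0.2 -1.  -1.7] 0.0141
```

View pics/j_w.png

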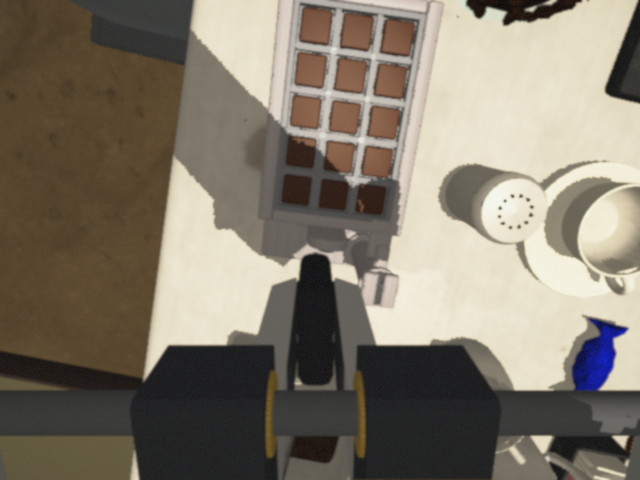

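View pics/j_t.png

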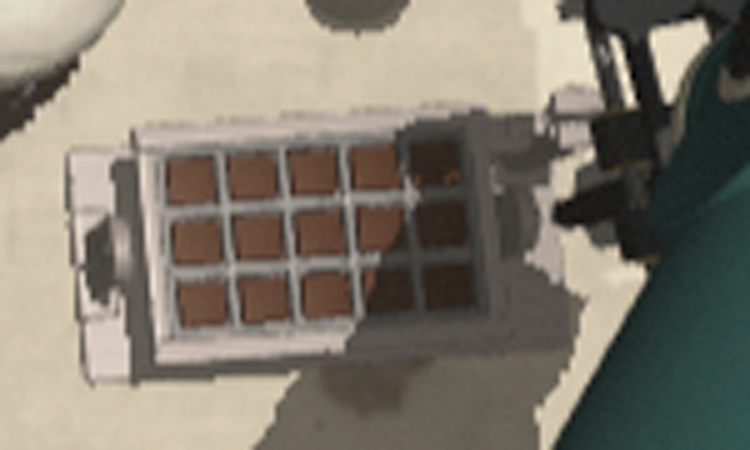

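View pics/j_s.png

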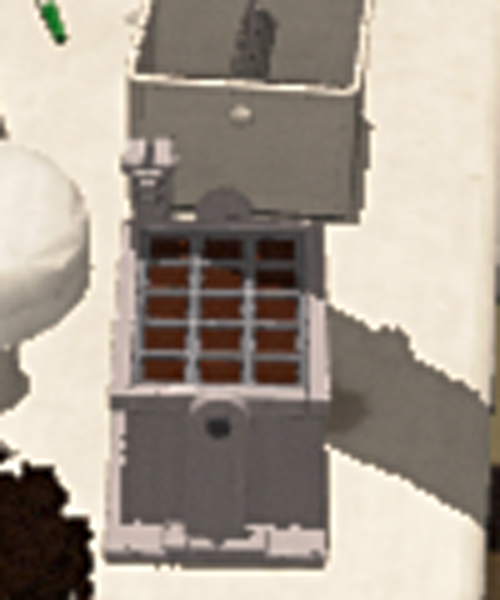

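Run:
```python
from h import *
f=cv2.imread("pics/j_w.png")[:,:,::-1];save(f,"j_crop",(330,220,420,320),6)
```

```text
(no output)
```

View pics/j_crop.png

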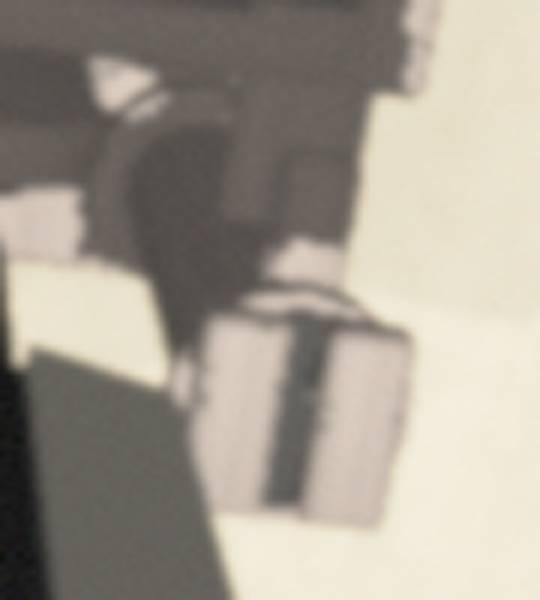

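Run:
```python
from h import *
w=np.load("pics/j_w.npz");w=(w["arr_0"],w["arr_1"],w["arr_2"])
q=lambda p,z:onz(w,np.array(p)/6+[330,220],z)
a=q((310,315),.128);b=q((284,502),.128);e=a-b
print((a+b)/2,np.linalg.norm(e),np.arctan2(e[1],e[0])-psi)
for u,v in(((205,315),(205,505)),((410,340),(382,525))):
    e=q(u,.128)-q(v,.128);print(np.arctan2(e[1],e[0])-psi,np.linalg.norm(e))
# turner yaw from the frame's long right edge, z=.107
f=cv2.imread("pics/j_w.png")
for u,v in(((441,5),(402,234)),((279,5),(262,217))):
    e=onz(w,u,.107)-onz(w,v,.107);print("frame yaw",np.arctan2(e[1],e[0])-np.pi/2,np.linalg.norm(e))
p=[onz(w,x,.107) for x in ((441,5),(402,234),(262,217))];print(np.round(p,4).tolist(),np.linalg.norm(p[1]-p[2]))
```

```text
[ 0.56559382 -0.37352768  0.128     ] 0.027972708092251903 1.6126045191288088
1.7326554430072147 0.0283301313581901
1.611747765479956 0.027822964999400734
frame yaw 0.11108272672132236 0.17787802618026616
frame yaw 0.11037895523472918 0.1629374171560335
[[0.557, -0.1519, 0.107], [0.5767, -0.3287, 0.107], [0.4569, -0.3404, 0.107]] 0.12040214657668902
```

Run:
```python
from h import *
Y=-.47-np.pi/2;k=np.array([.4668,.112,0])
robot.move_ptp(np.array([.42,-.2,.30]),down(-1.3));st()
robot.move_ptp(np.array([.38,.0,.28]),down(-1.8));st()
robot.move_ptp(k+[0,0,.16],down(Y));robot.pause(.2);st()
S=robot.get_state();w=cam("wrist");f=robot.grab_frame("wrist");save(f,"k_w",(220,160,420,400),2.5)
for d in((.014,.005),(.014,-.005),(-.014,.005),(-.014,-.005)): print(proj(w,S["ee_pos"]*[1,1,0]+[0,0,.045]+S["tool_rot"]@np.array([*d,0])))
```

```text
30.08 [ 0.4201 -0.2002  0.2999] [-0.06  0.05  0.46  1.91 -0.02  1.19 -0.89] [-0.6  0.2 -0.7] 0.0136
 31.07 [ 0.3804 -0.0006  0.2801] [-0.32 -0.11  0.22  2.1   0.03  1.15 -1.91] [ 0.8 -1.6 -0.6] 0.0142
 32.04 [0.4671 0.1112 0.1612] [-0.4   0.24  0.12  2.03 -0.04  0.87 -2.31] [ 0.1  0.4 -0.7] 0.014
[322.87058375 221.286664  ]
[307.85985805 221.27305869]
[322.62721435 261.253867  ]
[307.99706779 261.24213511]
```

View pics/k_w.png

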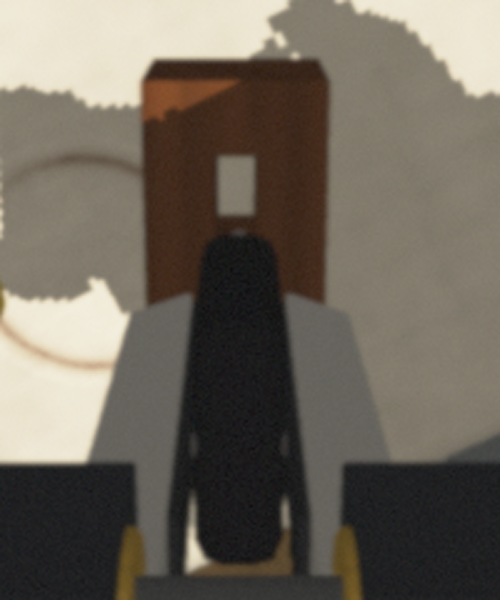

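Run:
```python
from h import *
k=np.array([.4668,.112,0])
h=robot.move_linear(k+[0,0,.085],velocity=.1,threshold=5);st(h)
h=robot.move_linear(k+[0,0,.0735],velocity=.02,threshold=4);st(h)
```

```text
False 32.99 [0.4671 0.1121 0.0855] [-0.39  0.36  0.11  2.08 -0.06  0.7  -2.29] [-1.   0.6 -0.2] 0.0137
True 33.5 [0.4668 0.112  0.0749] [-0.39  0.38  0.1   2.09 -0.06  0.68 -2.28] [ 0.4 -1.3  4.8] 0.0134
```

Seated at the expected height (0.0749). Release, back off and check.

Run:
```python
from h import *
k=np.array([.4668,.112,0])
robot.gripper_to(.05);st()
robot.move_linear(k+[0,0,.18],velocity=.12);st()
robot.move_ptp(np.array([.36,.08,.30]),down(-.47-np.pi/2));robot.pause(.3);st()
save(robot.grab_frame("wrist"),"l_w");save(robot.grab_frame("side"),"l_s",(270,120,390,310),3);save(robot.grab_frame("top"),"l_t")
```

```text
34.23 [0.4665 0.1119 0.0748] [-0.39  0.38  0.1   2.09 -0.06  0.68 -2.28] [0.3 0.6 0.1] 0.0498
 35.26 [0.4664 0.1119 0.1794] [-0.41  0.21  0.12  2.01 -0.03  0.92 -2.31] [-0.5 -0.4 -0.5] 0.0499
 36.26 [0.3602 0.08   0.2992] [-0.44 -0.14  0.12  2.09  0.02  1.2  -2.36] [-0.1  0.6 -0.5] 0.0498
```

View pics/l_w.png

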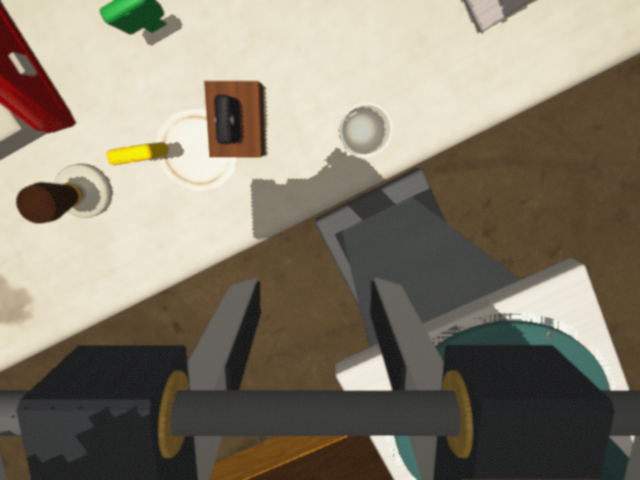

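View pics/l_s.png

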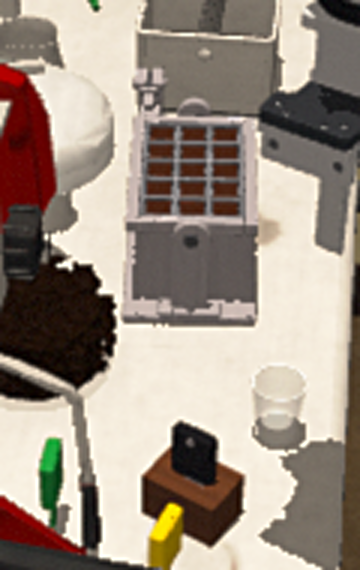

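View pics/l_t.png

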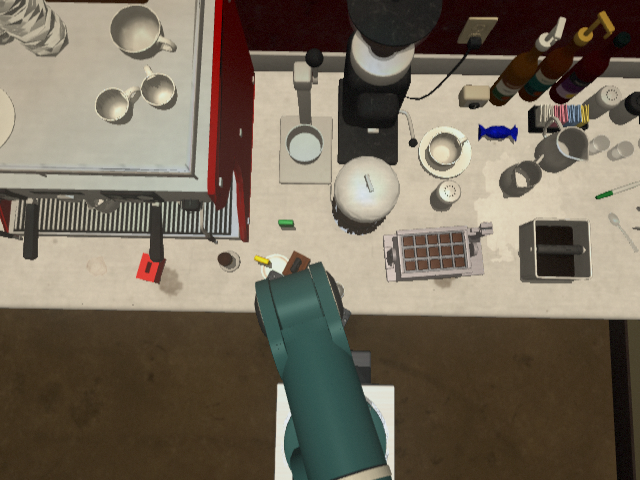

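Run:
```python
from h import *
print(robot.sign_off())
```

```text
the job is handed in; nothing more can be done
None
```

The job is handed in at about 36 s of the 72 s allowed, and my last checks found nothing wrong.

- **Frame:** I pressed the far rail down to its stop. The fingertips came to rest at z = 0.107 m with about 15 N, which is the level height. The side view after the lock was turned shows it level.
- **Lock:** I took the black key from the brown rest and set its blade about 6 mm into the slot. I then turned it anticlockwise until the moment climbed to about 0.4 N m against the stop. The slot afterwards measured about 1.59–1.61 rad against the nominal 1.571, which is within my measuring error. One edge of the lock head gave a stray 1.73 rad, which I discounted as an imprecise corner pick.
- **Key:** It is back upright in its rest, seated at its original height to within 0.1 mm. The wrist and side views confirm this.
- **Other things:** The shaker, tamper, glass and look-alikes appear where they were in the first top picture. I compared these by eye and did not measure them.

One thing disagreed along the way. I first took the turner's origin as the centre of its base, which put the lock about 25 mm away from where the pictures showed it. Shifting the origin under the middle of the frame removed the difference.

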